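# Fit a support post in the hidden socket of a chromatography unit

## Task

Take the square-headed support post out of the rack block and fit it in the socket under the slotted top of the chromatography unit: the socket cannot be seen, so put the post's tip down through the slot, slide it lightly along the bar below until you feel the hole, and push it fully home. Be gentle (about 5 N is plenty, and never force it), leave the post standing upright and let go, and do not disturb the other loose things.

Things in the scene. Friction and masses are not known exactly. Their poses are not given: they have to be found in the camera images.
- post: support post, loose, about 0.12 kg: round steel shank 12 mm in diameter, 90 mm long, its last 3 mm tapering to 7 mm, under a square grey head (130 mm in all). Origin: centre of the tip's end; z up the shank; x, y square to the head's flats. Starts upright in either of the rack's two holes, tip 10 mm above the table.
- post_head (a point): centre of the post's square head, 110 mm above its tip: 24 x 24 mm, 40 mm tall, grey plastic; axes as the post's. Grip it by two flats that face away from each other.
- unit: chromatography unit, fixed: low white case 250 mm (x) by 300 mm (y) by 110 mm tall, a rim 10 mm high around its top, yaw varies. Origin: centre of its underside, on the table; x to its back, y to its left, z up. With the post fully home, its tip is 50 mm above the table and its head's underside 30 mm above the case's top.
- slot (a point): centre of the slot's mouth in the unit's top (110 mm above the table), axes as the unit's. The slot runs straight along y, 18 mm wide (x), 116 mm long, with upright walls, 35 mm deep to the bar. A dark dust brush just inside it hides the inside and gives no resistance.
- bar_face (a point): the bar that closes the slot below, at the slot's centre, 75 mm above the table, axes as the unit's: flat, level, stiff, unyielding to light pushes. In it, on the slot's middle line, one round blind socket 14 mm in diameter, 25 mm deep, 2 mm chamfer at the mouth. Its centre lies anywhere from y = -36 to +36 mm from this point: find it by feel.
- rack: the rack block, fixed: white plastic, 70 mm (x) by 140 mm (y) by 50 mm tall, origin at the centre of its underside, z up, yaw varies. Two holes 14 mm in diameter and 40 mm deep at x = 0, y = -37 and +37 mm; the post stands in one, the thumb pin in the other.
- pin: a shorter thumb pin in the rack's other hole, to be left alone: 12 mm shank 65 mm long with a round flat grey head 28 mm in diameter and 12 mm tall. Origin: the centre of its tip.
- beaker: glass beaker, 56 mm wide and 70 mm tall, on the back of the unit's top; origin: centre of its underside. Leave alone.
- jar: small capped jar, 44 mm wide and 55 mm tall, on the back of the unit's top; origin: centre of its underside. Leave alone.
- flask: conical glass flask on the table, 80 mm wide and 130 mm tall; origin: centre of its underside. Leave alone.
- bottle: capped bottle on the table, 66 mm wide and 150 mm tall; origin: centre of its underside. Leave alone.
- driver: screwdriver lying on the table; leave alone.

How it is judged:
By the outcome, as a careful person would: the job done as asked, in the order asked, and still so for the second after the job is handed in, with the robot touching nothing.
It also fails if it takes over 64 s, if anything falls off the work surface, if the arm or the gripper's body presses on something with over 40 N, if the wrist force passes 120 N, or if a joint passes its speed limit or range.

## Robot

A 7-joint arm with a two-finger parallel gripper is mounted at the origin on the work surface. World frame = base frame: x ahead of the robot, y to its left, z up, the work surface at z = 0. Lengths are in mm, angles in rad, forces in N, time in s.
With the tool pointing down it reaches from about 400 to 850 mm from the base axis. Payload 10.4 kg.
Tool frame: the origin (TCP) lies between the finger pads; the fingertips stand 14 mm ahead of it and the grasp point (between the pads) lies 5 mm behind it; z points along the fingers, y is the direction in which the jaws open and shut (so a half turn about z gives the same grasp; the last joint's range is limited). The gripper opens to 87 mm and grips with 3 to 60 N. Pads are 19 mm wide; open, the fingers measure 117 mm over their backs; the gripper's body (75 mm by 190 mm) begins 51 mm behind the grasp point.
Start: joints at [1.315, 0.332, -0.065, 1.46, 0.022, 1.35, -0.088], TCP at [144.209, -608.156, 236.576] pointing down, gripper open.
Joint ranges: [-2.6, 2.6], [-0.5, 2.12], [-1.47, 1.34], [0.16, 2.42], [-1.27, 4.41], [0.06, 2.06], [-2.6, 2.6]. Speed limits (rad/s): [2.22, 2.22, 2.79, 2.79, 3.14, 3.14, 3.14].

## Interface

Orientations are given as a unit quaternion [w, x, y, z].
In Python, from rig import r, optics, job gives the robot as it stands. The module is installed in compiled form; this text tells all that it offers.
- The arm moves only by the tool move_arm, never from a script. Its argument "motion" is a list of rows, each a list of 7 numbers: the shift along the tool's x, y, z in units of 40 mm (1.0 is 40 mm), then the turn, a rotation vector about the tool's x, y, z in units of 6 degrees (1.0 is 6 degrees), then the finger opening in mm, from 0 to 87. In form: [[tx, ty, tz, wx, wy, wz, fingers], ...]. A call has 1 to 5 rows; each row is the pose to reach, as a shift and turn from the pose commanded when the call began, along the tool's axes at that moment; what a row does not reach only later rows make up. A row lasts 1/10 s, in which the tool goes at most 50 mm and 8.59 degrees, less where a joint would pass 70% of its speed; a pose out of reach is approached as far as the arm can. A call with a gripper value outside its range is refused whole. The fingers move at their own pace and stop on an object; the grip force is fixed at half the most. Time passes only in rows, so rows that repeat a pose let the fingers close. It gives the time, the measured TCP pose, the force and the opening at its end, in the units of the state.
- r.read_state(): the state, without advancing time (a new reading comes with each control period).
- optics.camera(name): name is "side" or "top"; returns (picture, depth): 480x640x3 uint8, red, green, blue; 480x640 float32, mm along the optical axis (not along the pixel's ray), 0 where there is no reading.
- optics.camera_params(name): a dict with "fx", "fy", "cx", "cy" (pixels), "rvec" (rotation vector, rad) and "tvec" (3), from world to camera coordinates, as OpenCV has them. Camera axes: x right, y down, z forward; pixel columns grow to the right and rows downward; lengths in mm; the calibration is good to about 2 mm. A picture is of the moment at which its call begins. camera_params takes no time and is no camera call.
- job.sign_off(): hands the job in, once; it reports no verdict.
The state is a dict: "t": time; "qpos": joint angles; "qd": joint speeds; "effort": joint torques, N m; "position": TCP position; "tool_rot": TCP orientation; "contact_force": force on the tool from outside, world axes, zero at the start; "moment": the same for the moment, N m; "grip_width": finger opening in mm.
Only numpy, scipy, OpenCV 4.12 (cv2) and the standard library are available. Lean on these libraries where they do the work, as an engineer would, in place of code of your own. Each camera call takes 0.05 s, during which the arm holds its last target. There are 200 camera calls.

## Working session

There is one attempt and no reset: what is moved stays moved. The work goes in short steps, Python scripts to look and compute and a tool call to move; the robot and the scene stay as the last step left them, time stands still between calls to the robot, and variables do not carry over. Pictures are saved under pics/ and viewed, about 8 in all and at most 12, crops included, and the job is handed in when it is done.

Besides the shell and the picture viewer there is one more tool, called after "Emit:" as name([rows], argument=value, ...), one row to a line, values as JSON. move_arm: Moves the arm, as the interface text tells. Its arguments: {"type":"object","properties":{"motion":{"type":"array"}},"required":["motion"]}

```bash
mkdir -p pics; cat > h.py <<'E'
import numpy as np, cv2
from rig import r, optics, job
from scipy.spatial.transform import Rotation as R
def cloud(n):
    im,d=optics.camera(n); p=optics.camera_params(n)
    v,u=np.mgrid[:480,:640]
    c=np.stack([(u-p['cx'])/p['fx']*d,(v-p['cy'])/p['fy']*d,d],-1)
    M=cv2.Rodrigues(np.array(p['rvec'],float))[0]
    w=(c-np.array(p['tvec']).ravel())@M
    w[d==0]=np.nan
    return im,w
def proj(n,X):
    p=optics.camera_params(n)
    K=np.array([[p['fx'],0,p['cx']],[0,p['fy'],p['cy']],[0,0,1]])
    return cv2.projectPoints(np.array(X,float).reshape(-1,1,3),np.array(p['rvec'],float),np.array(p['tvec'],float),K,None)[0][:,0]
def save(n,im): cv2.imwrite('pics/'+n+'.png',im[...,::-1])
def pose():
    s=r.read_state(); q=s['tool_rot']
    return np.array(s['position']),R.from_quat([q[1],q[2],q[3],q[0]]),s
E
python3 - <<'E'
from h import *
for n in('top','side'):
    im,w=cloud(n); save(n+'1',im); np.save(n+'1.npy',w)
    print(n,optics.camera_params(n))
p,q,s=pose(); print(p,q.as_matrix().round(3),s)
E
```

```text
top {'fx': 540.5471301902218, 'fy': 540.5471301902218, 'cx': 322.0260905103155, 'cy': 243.62456391232976, 'rvec': array([ 2.20388935, -2.00788175,  0.2129031 ]), 'tvec': array([ -74.52602235,  584.07873638, 1440.13834419])}
side {'fx': 448.5733546182237, 'fy': 448.5733546182237, 'cx': 318.0383521402894, 'cy': 239.42211315833828, 'rvec': array([ 2.34389806, -0.40529065,  0.166709  ]), 'tvec': array([-555.94779844,  182.73250609,  917.73042914])}
[ 144.11569248 -607.82065141  235.8236246 ] [[ 0.973  0.231 -0.   ]
 [ 0.231 -0.973  0.001]
 [-0.    -0.001 -1.   ]] {'t': 0.1, 'qpos': array([ 1.31537616,  0.33283706, -0.06467839,  1.46084075,  0.02158415,
        1.34991445, -0.08845985]), 'qd': array([-0.00069789, -0.0019154 , -0.00011392, -0.00106784, -0.00046927,
       -0.00163481,  0.0010986 ]), 'effort': array([ 1.39563414e-03, -6.24550867e+01,  2.45601952e-02, -3.90718889e+01,
       -6.15201308e-02,  3.66440043e-02,  7.46123692e-05]), 'position': array([ 144.11569248, -607.82065141,  235.8236246 ]), 'tool_rot': array([-6.44729057e-04,  9.93229744e-01,  1.16164753e-01, -1.00558817e-04]), 'contact_force': array([-0.68666825, -0.38384839, -1.01409549]), 'moment': array([-0.05878143, -0.03593708,  0.03800894]), 'grip_width': 87.2814522912005}
```

View pics/top1.png

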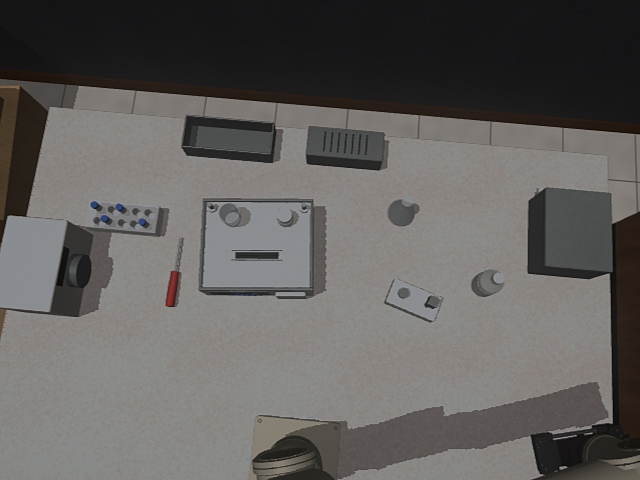

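View pics/side1.png

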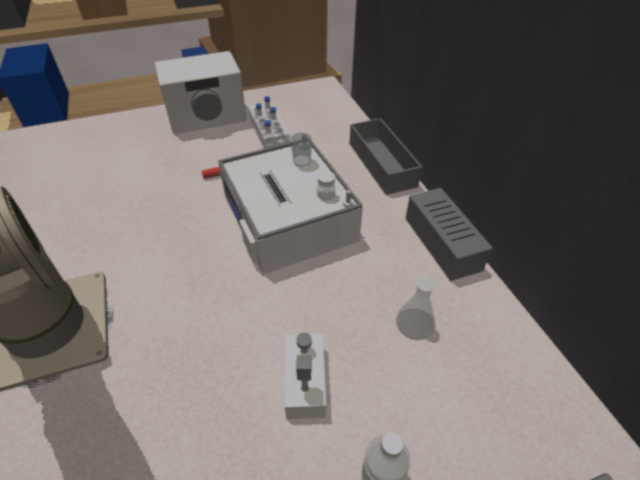

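Top view: post head at about (433,301), pin (404,293), slot centre (257,255), flask (403,212), bottle (488,283). Side view: post head (304,367), pin (304,341). Next I measure the post and the slot.

```bash
python3 - <<'E'
from h import *
w=np.load('top1.npy'); ws=np.load('side1.npy'); im=cv2.imread('pics/top1.png')
def sel(w,box,z0,z1):
    u0,v0,u1,v1=box; a=w[v0:v1,u0:u1].reshape(-1,3); a=a[~np.isnan(a[:,2])]; return a[(a[:,2]>z0)&(a[:,2]<z1)]
def rect(a,nm):
    (c,s,an)=cv2.minAreaRect(a[:,:2].astype(np.float32)); print(nm,len(a),np.array(c).round(1),np.array(s).round(1),round(an,1),'z',np.median(a[:,2]).round(1),'ctr',a.mean(0).round(1))
rect(sel(w,(380,270,450,330),42,58),'rack top')
rect(sel(w,(420,285,450,315),130,160),'head top'); rect(sel(w,(390,280,415,305),65,90),'pin')
rect(sel(ws,(270,320,340,425),130,160),'head side'); rect(sel(ws,(270,320,340,425),42,58),'rack side')
rect(sel(ws,(290,330,320,352),60,95),'pin side')
rect(sel(w,(190,190,330,305),100,130),'unit'); rect(sel(ws,(200,130,370,280),100,130),'unit side')
# slot dark pixels
for n,box in(('top',(225,242,290,270)),('side',(255,165,298,212))):
    W={'top':w,'side':ws}[n]; g=cv2.imread(f'pics/{n}1.png',0); u0,v0,u1,v1=box
    m=(g[v0:v1,u0:u1]<60); print(n,m.sum()); 
    p=optics.camera_params(n); v,u=np.nonzero(m); u=u+u0; v=v+v0
    M=cv2.Rodrigues(p['rvec'])[0]; t=np.ravel(p['tvec']); C=-M.T@t
    d=np.stack([(u-p['cx'])/p['fx'],(v-p['cy'])/p['fy'],np.ones(len(u))],-1)@M
    X=C+d*((110-C[2])/d[:,2])[:,None]
    rect(X,'slot '+n)
    print('depth z there',np.nanmedian(W[v,u,2]), np.nanmean(W[v,u],0))
big=np.hstack([cv2.resize(im[190:305,190:330],None,fx=3,fy=3,interpolation=2),cv2.resize(im[260:375,375:495],None,fx=3,fy=3,interpolation=2)])
cv2.imwrite('pics/crop1.png',big)
E
```

```text
rack top 1097 [ 459.2 -285.6] [140.8  72.1] 72.6 z 50.3 ctr [ 458.  -282.1   50.3]
head top 96 [ 448.1 -320.6] [24.  24.1] 69.6 z 139.9 ctr [ 447.8 -319.8  139.5]
pin 72 [ 470.1 -249.9] [24.6 25.7] 4.1 z 86.1 ctr [ 470.6 -249.6   85.6]
head side 261 [ 451.  -321.4] [25.3 23.9] 69.4 z 140.3 ctr [ 450.5 -323.6  139.4]
rack side 2254 [ 462.7 -286. ] [142.7  70. ] 72.2 z 50.5 ctr [ 459.2 -297.9   50.4]
pin side 221 [ 473.6 -251.4] [29.2 25.3] 71.0 z 87.1 ctr [ 472.9 -253.5   85.7]
unit 9729 [561.5 152.9] [252.5 301.3] 5.3 z 111.3 ctr [554.3 151.9 112. ]
unit side 8415 [564.7 151.1] [251.3 305.5] 5.1 z 110.6 ctr [553.5 130.1 111.6]
top 241
slot top 241 [533.7 151. ] [ 21.8 109.9] 5.3 z 110.0 ctr [531.1 148.1 110. ]
depth z there 104.52278554716682 [532.80904654 149.45929403 100.36362435]
side 33
slot side 33 [536.9 148.9] [ 3.4 93.7] 4.5 z 110.0 ctr [537.1 143.1 110. ]
depth z there 104.59323054837469 [538.54551477 149.27718875 104.82650095]
```

View pics/crop1.png

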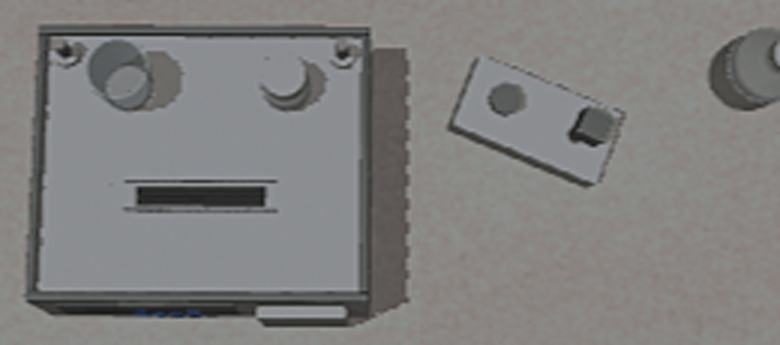

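Emit:
move_arm([
  [1.1,-0.63,0,0,0,0,60],
  [2.2,-1.26,0,0,0,0,60],
  [3.3,-1.9,0,0,0,0,60],
  [4.4,-2.53,0,0,0,0,60],
  [5.0,-2.87,0,0,0,0,60],
])

```text
t: 0.6
position: [315.3, -447.0, 236.5]
tool_rot: [-0.0, 0.993, 0.118, 0.0]
contact_force: [-0.2, 1.7, 0.2]
grip_width: 61.6
```

Emit:
move_arm([
  [1.0,-0.57,0,0,0,1.4,60],
  [2.0,-1.15,0,0,0,2.8,60],
  [3.0,-1.72,0,0,0,4.2,60],
  [4.08,-2.34,0,0,0,5.67,60],
  [4.08,-2.34,0,0,0,5.67,60],
])

```text
t: 1.1
position: [453.2, -316.5, 236.3]
tool_rot: [-0.001, 0.984, -0.179, 0.0]
contact_force: [0.4, -0.2, -0.4]
grip_width: 59.9
```

```bash
python3 - <<'E'
from h import *
p,q,s=pose(); print(s['t'],p,q.as_matrix().round(3).tolist(),s['contact_force'],s['grip_width'],s['qpos'].round(2))
E
```

```text
1.1 [ 453.18981785 -316.53800631  236.32840335] [[0.936, -0.352, 0.001], [-0.352, -0.936, 0.002], [0.0, -0.002, -1.0]] [ 0.40425747 -0.17976604 -0.4057376 ] 59.8802888045179 [ 0.8   0.19 -0.31  1.64  0.06  1.32 -1.45]
```

Emit:
move_arm([
  [-0.05,0.14,0.8,0,0,0,60],
  [-0.05,0.14,1.6,0,0,0,60],
  [-0.05,0.14,2.2,0,0,0,60],
  [-0.05,0.14,2.7,0,0,0,60],
  [-0.05,0.14,3.03,0,0,0,60],
])

```text
t: 1.6
position: [444.9, -325.7, 113.5]
tool_rot: [-0.0, 0.984, -0.18, -0.001]
contact_force: [-0.5, -0.1, 0.3]
grip_width: 60.1
```

```bash
python3 - <<'E'
from h import *
p,q,s=pose(); print(s['t'],p,s['contact_force'],s['grip_width'])
im,w=cloud('side'); save('side2',cv2.resize(im[270:440,220:420],None,fx=4,fy=4,interpolation=cv2.INTER_CUBIC)[:600])
E
```

```text
1.6 [ 444.90453789 -325.65978778  113.47456125] [-0.48577544 -0.07684413  0.34980225] 60.06380125708756
```

View pics/side2.png

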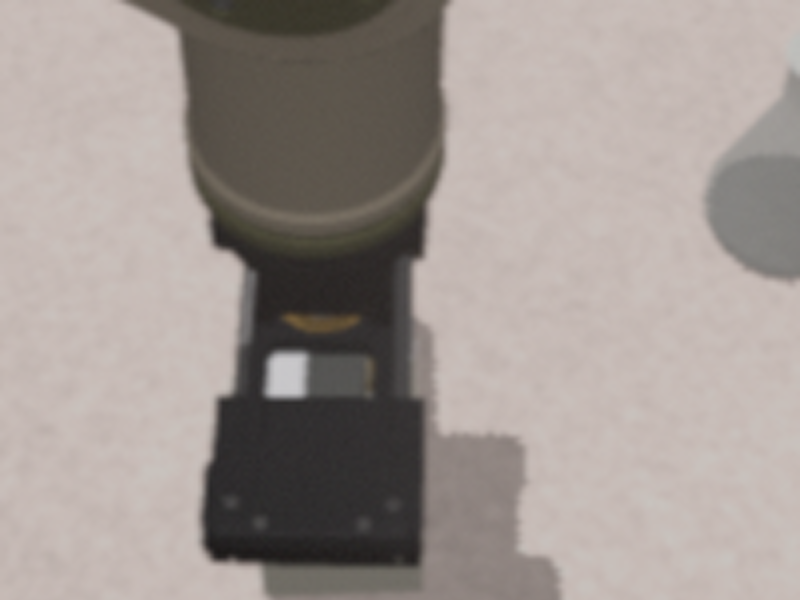

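The picture shows the head between the pads, with the tool a few mm off towards the near side. My last correction was made from a lagging reading, so I undo it.

Emit:
move_arm([
  [0.06,-0.14,0,0,0,0,60],
  [0.06,-0.14,0,0,0,0,60],
  [0.06,-0.14,0,0,0,0,60],
])

```text
t: 1.95
position: [450.7, -321.8, 116.5]
tool_rot: [0.0, 0.984, -0.179, 0.001]
contact_force: [0.2, -0.3, 0.4]
grip_width: 60.2
```

Emit:
move_arm([
  [0,0,0,0,0,0,34],
  [0,0,0,0,0,0,34],
  [0,0,0,0,0,0,34],
])

```text
t: 2.25
position: [449.9, -321.9, 115.6]
tool_rot: [0.0, 0.984, -0.18, 0.0]
contact_force: [-0.1, -0.3, -0.0]
grip_width: 43.6
```

```bash
python3 - <<'E'
from h import *
p,q,s=pose(); print(s['t'],p,s['contact_force'],s['grip_width'])
E
```

```text
2.25 [ 449.92633388 -321.91697311  115.62845478] [-0.07826908 -0.3043283  -0.01234949] 43.55219967418643
```

Emit:
move_arm([
  [0,0,0,0,0,0,26],
  [0,0,0,0,0,0,20],
  [0,0,0,0,0,0,15],
  [0,0,0,0,0,0,15],
  [0,0,0,0,0,0,15],
])

```text
t: 2.75
position: [449.9, -321.8, 115.4]
tool_rot: [0.0, 0.984, -0.179, 0.0]
contact_force: [-0.3, -0.4, 0.6]
grip_width: 23.7
```

Emit:
move_arm([
  [0,0,0,0,0,0,15],
  [0,0,0,0,0,0,15],
  [0,0,0,0,0,0,15],
])

```text
t: 3.05
position: [449.9, -321.8, 115.4]
tool_rot: [0.0, 0.984, -0.18, 0.0]
contact_force: [0.4, -0.1, 0.8]
grip_width: 23.8
```

Gripped (23.8 mm). Lift straight, slowly at first, with a check.

Emit:
move_arm([
  [0,0,-0.1,0,0,0,15],
  [0,0,-0.25,0,0,0,15],
  [0,0,-0.5,0,0,0,15],
  [0,0,-0.9,0,0,0,15],
  [0,0,-1.4,0,0,0,15],
])

```text
t: 3.55
position: [449.7, -321.5, 172.2]
tool_rot: [-0.0, 0.984, -0.179, -0.0]
contact_force: [0.9, 0.6, -0.2]
grip_width: 24.4
```

Emit:
move_arm([
  [0,0,-0.6,0,0,0,15],
  [0,0,-1.2,0,0,0,15],
  [0,0,-1.8,0,0,0,15],
  [0,0,-2.1,0,0,0,15],
  [0,0,-2.1,0,0,0,15],
])

```text
t: 4.05
position: [450.6, -322.1, 257.4]
tool_rot: [0.001, 0.984, -0.179, 0.002]
contact_force: [-0.1, -0.5, -1.2]
grip_width: 23.9
```

```bash
python3 - <<'E'
from h import *
p,q,s=pose(); print(s['t'],p,q.as_matrix().round(3).tolist(),s['contact_force'],s['grip_width'])
for n in('top','side'):
    im,w=cloud(n); p,q,s=pose()
    X=p-q.apply([0,0,1])*0 ; print(n,proj(n,[p, p+[0,0,-105]]).round(1).tolist(), p)
    if n=='side': save('side3',im[170:470,160:560])
    a=w.reshape(-1,3); tip=a[(np.hypot(a[:,0]-p[0],a[:,1]-p[1])<25)&(a[:,2]>p[2]-103)&(a[:,2]<p[2]-30)]
    print(len(tip),tip.mean(0) if len(tip) else '', tip.min(0) if len(tip) else '')
E
```

```text
4.05 [ 450.62834747 -322.09561868  257.38644484] [[0.936, -0.353, 0.003], [-0.353, -0.936, -0.002], [0.003, 0.001, -1.0]] [-0.09147401 -0.51211111 -1.21503404] 23.927545422665837
top [[443.9, 295.2], [434.8, 299.9]] [ 450.08226548 -321.77132668  255.68369962]
0  
side [[301.1, 321.4], [302.8, 359.1]] [ 449.66354016 -321.55627055  254.63630412]
35 [ 450.05615712 -326.08847606  160.9005134 ] [ 445.62340805 -327.89048847  154.33124137]
```

View pics/side3.png

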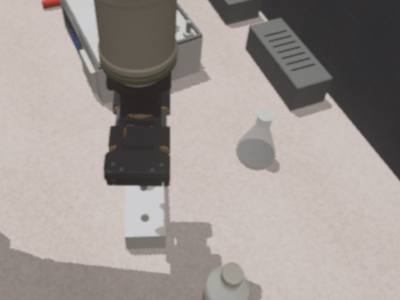

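Emit:
move_arm([
  [-0.1,-0.6,0,0,0,0,15],
  [-0.33,-1.8,0,0,0,0,15],
  [-0.55,-3.0,0,0,0,0,15],
  [-0.77,-4.2,0,0,0,0,15],
  [-0.98,-5.4,0,0,0,0,15],
])

```text
t: 4.65
position: [488.8, -103.9, 253.9]
tool_rot: [0.0, 0.984, -0.18, -0.001]
contact_force: [1.7, 0.5, -1.0]
grip_width: 23.7
```

Emit:
move_arm([
  [-0.22,-1.2,0,0,0,-0.7,15],
  [-0.44,-2.4,0,0,0,-1.4,15],
  [-0.65,-3.6,0,0,0,-2.1,15],
  [-0.87,-4.8,0,0,0,-3.0,15],
  [-1.06,-5.8,0,0,0,-4.0,15],
])

```text
t: 5.15
position: [531.1, 128.9, 254.0]
tool_rot: [-0.0, 1.0, 0.032, -0.001]
contact_force: [0.7, -0.0, -0.5]
grip_width: 23.9
```

Emit:
move_arm([
  [0,0,0,0,0,-0.3,15],
  [0,0,0,0,0,-0.3,15],
  [0,0,0,0,0,-0.3,15],
  [0,0,0,0,0,-0.3,15],
])

```text
t: 5.55
position: [531.7, 124.8, 254.8]
tool_rot: [0.0, 0.999, 0.043, -0.0]
contact_force: [-0.1, 0.1, -1.8]
grip_width: 23.7
```

```bash
python3 - <<'E'
from h import *
p,q,s=pose(); print(s['t'],p,q.as_matrix().round(3).tolist(),s['contact_force'],s['grip_width'],s['qpos'].round(2))
E
```

```text
5.55 [531.72423469 124.83316612 254.79621602] [[0.996, 0.086, -0.001], [0.086, -0.996, -0.001], [-0.001, 0.001, -1.0]] [-0.14869513  0.14708157 -1.79373684] 23.728649636016513 [ 0.29  0.21 -0.7   1.61  0.14  1.36 -1.9 ]
```

Emit:
move_arm([
  [0.15,0.43,0.3,0,0,0,15],
  [0.15,0.43,0.7,0,0,0,15],
  [0.15,0.43,0.8,0,0,0,15],
  [0.15,0.43,0.8,0,0,0,15],
  [0.15,0.43,0.8,0,0,0,15],
])

```text
t: 6.05
position: [539.5, 109.4, 223.8]
tool_rot: [-0.0, 0.999, 0.045, 0.0]
contact_force: [-0.3, -0.6, -0.7]
grip_width: 23.7
```

```bash
python3 - <<'E'
from h import *
im,w=cloud('side'); p,q,s=pose(); np.save('s4.npy',w)
print(s['t'],p,s['contact_force'])
a=w.reshape(-1,3); t=a[(np.hypot(a[:,0]-p[0],a[:,1]-p[1])<20)&(a[:,2]>115)&(a[:,2]<p[2]-22)]
print(len(t),t.mean(0),t.min(0),t.max(0))
print('cam',-cv2.Rodrigues(optics.camera_params('side')['rvec'])[0].T@np.ravel(optics.camera_params('side')['tvec']))
c=[535.5,150,110]; th=np.radians(5.2); X=np.array([np.cos(th),np.sin(th),0]);Y=np.array([-np.sin(th),np.cos(th),0])
print('slot corners px',proj('side',[np.array(c)+a*9*X+b*58*Y for a,b in((-1,-1),(1,-1),(1,1),(-1,1))]).round(1).tolist())
print('tip px',proj('side',[p-[0,0,105]]).round(1), 'shank top', proj('side',[p-[0,0,20]]).round(1))
save('side4',cv2.resize(im[130:230,220:350],None,fx=6,fy=6,interpolation=cv2.INTER_CUBIC))
E
```

```text
6.1 [539.58142807 109.65683179 223.95467355] [ 0.73335898 -0.28778411 -1.28418191]
143 [539.97134    104.59017476 160.89806842] [534.45834461  98.86828233 119.11464815] [546.95509714 110.77154134 199.85144337]
cam [ 351.42653585 -664.11755822  787.49318898]
slot corners px [[280.5, 202.8], [287.8, 200.6], [269.9, 172.4], [263.0, 174.3]]
tip px [[281.3 194.2]] shank top [[279. 164.]]
```

View pics/side4.png

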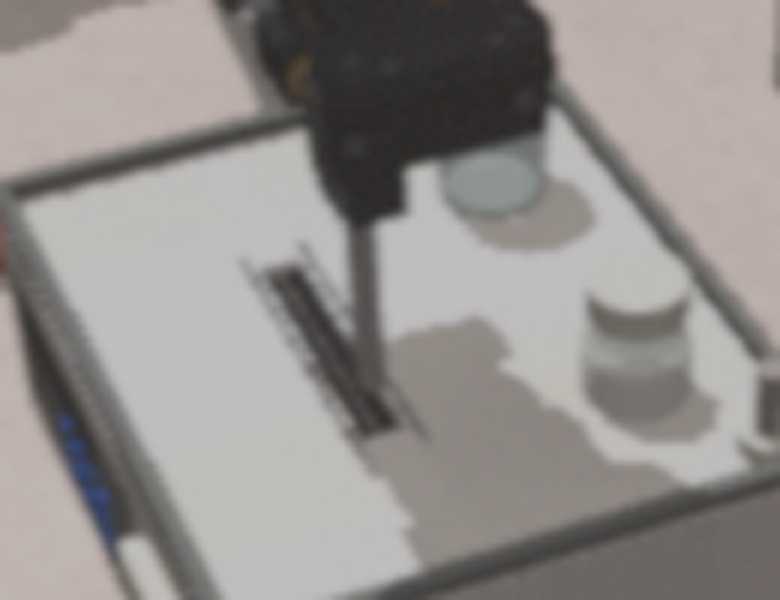

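Picture: the tip is at about (281,194) full-frame. The slot runs from (283,202) to (267,174), so the tip is over the slot's near part, close to its middle line. I descend gently.

Emit:
move_arm([
  [-0.01,0,0.12,0,0,0,15],
  [-0.01,0,0.2,0,0,0,15],
  [-0.01,0,0.25,0,0,0,15],
  [-0.01,0,0.3,0,0,0,15],
  [-0.01,0,0.33,0,0,0,15],
])

```text
t: 6.6
position: [538.9, 109.6, 209.9]
tool_rot: [0.0, 0.999, 0.045, -0.0]
contact_force: [0.0, -0.2, -0.6]
grip_width: 24.0
```

Emit:
move_arm([
  [0,0,0.05,0,0,0,15],
  [0,0,0.1,0,0,0,15],
  [0,0,0.1,0,0,0,15],
])

```text
t: 6.9
position: [538.8, 109.5, 205.8]
tool_rot: [0.0, 0.999, 0.045, -0.0]
contact_force: [-0.6, 0.5, -1.8]
grip_width: 23.7
```

Emit:
move_arm([
  [0,0,0.12,0,0,0,15],
  [0,0,0.25,0,0,0,15],
  [0,0,0.38,0,0,0,15],
  [0,0,0.48,0,0,0,15],
  [0,0,0.53,0,0,0,15],
])

```text
t: 7.4
position: [538.7, 109.5, 184.3]
tool_rot: [0.0, 0.999, 0.045, -0.0]
contact_force: [0.4, -0.5, -0.5]
grip_width: 24.0
```

Emit:
move_arm([
  [0,0,0.02,0,0,0,15],
  [0,0,0.04,0,0,0,15],
  [0,0,0.05,0,0,0,15],
  [0,0,0.06,0,0,0,15],
])

```text
t: 7.8
position: [539.0, 109.6, 182.7]
tool_rot: [0.0, 0.999, 0.045, 0.0]
contact_force: [0.1, 0.6, -1.1]
grip_width: 23.6
```

Emit:
move_arm([
  [0,0,0.015,0,0,0,15],
  [0,0,0.03,0,0,0,15],
  [0,0,0.03,0,0,0,15],
])

```text
t: 8.1
position: [538.9, 109.6, 181.3]
tool_rot: [0.0, 0.999, 0.045, -0.0]
contact_force: [-0.7, -0.7, -0.9]
grip_width: 24.1
```

Emit:
move_arm([
  [0,0,0.015,0,0,0,15],
  [0,0,0.03,0,0,0,15],
  [0,0,0.03,0,0,0,15],
])

```text
t: 8.4
position: [539.0, 109.6, 180.3]
tool_rot: [0.0, 0.999, 0.045, 0.0]
contact_force: [0.1, -0.5, 1.7]
grip_width: 23.7
```

Emit:
move_arm([
  [0,0,0.01,0,0,0,15],
  [0,0,0.01,0,0,0,15],
  [0,0,0.01,0,0,0,15],
])

```text
t: 8.7
position: [539.1, 109.7, 180.3]
tool_rot: [0.0, 0.999, 0.045, 0.0]
contact_force: [-2.0, -0.9, 4.6]
grip_width: 24.1
```

```bash
cat > st.py <<'E'
from h import *
p,q,s=pose(); print(s['t'],p.round(2),s['contact_force'].round(2),s['moment'].round(2),round(s['grip_width'],1))
E
python3 st.py
```

```text
8.7 [539.12 109.66 180.26] [-1.99 -0.91  4.61] [-0.16  0.44  0.02] 24.1
```

Contact stiffness is about 7 N/mm. I back off slightly and slide in +y of the unit, sampling force every 4 mm.

Emit:
move_arm([
  [0,-0.03,-0.005,0,0,0,15],
  [0,-0.06,-0.005,0,0,0,15],
  [0,-0.1,-0.005,0,0,0,15],
  [0,-0.1,-0.005,0,0,0,15],
])

```text
t: 9.1
position: [539.0, 113.3, 180.2]
tool_rot: [0.0, 0.999, 0.045, 0.0]
contact_force: [-0.3, -2.9, 5.1]
grip_width: 23.7
```

Emit:
move_arm([
  [0,-0.03,0,0,0,0,15],
  [0,-0.06,0,0,0,0,15],
  [0,-0.1,0,0,0,0,15],
  [0,-0.1,0,0,0,0,15],
])

```text
t: 9.5
position: [538.6, 117.2, 180.2]
tool_rot: [0.0, 0.999, 0.045, 0.001]
contact_force: [0.2, -2.9, 5.3]
grip_width: 23.9
```

Emit:
move_arm([
  [0,-0.03,0,0,0,0,15],
  [0,-0.06,0,0,0,0,15],
  [0,-0.1,0,0,0,0,15],
  [0,-0.1,0,0,0,0,15],
])

```text
t: 9.9
position: [538.3, 121.2, 180.2]
tool_rot: [0.0, 0.999, 0.045, 0.001]
contact_force: [0.4, -3.2, 4.4]
grip_width: 23.6
```

Emit:
move_arm([
  [0,-0.03,-0.006,0,0,0,15],
  [0,-0.06,-0.006,0,0,0,15],
  [0,-0.1,-0.006,0,0,0,15],
  [0,-0.1,-0.006,0,0,0,15],
])

```text
t: 10.3
position: [537.5, 125.8, 180.3]
tool_rot: [0.0, 0.999, 0.045, 0.0]
contact_force: [0.8, -3.3, 4.3]
grip_width: 23.7
```

Emit:
move_arm([
  [0,-0.03,0,0,0,0,15],
  [0,-0.06,0,0,0,0,15],
  [0,-0.1,0,0,0,0,15],
  [0,-0.1,0,0,0,0,15],
])

```text
t: 10.7
position: [537.1, 129.6, 180.3]
tool_rot: [0.0, 0.999, 0.045, 0.0]
contact_force: [0.2, -3.0, 5.2]
grip_width: 24.0
```

Emit:
move_arm([
  [0,-0.03,0,0,0,0,15],
  [0,-0.06,0,0,0,0,15],
  [0,-0.1,0,0,0,0,15],
  [0,-0.1,0,0,0,0,15],
])

```text
t: 11.1
position: [536.8, 133.6, 180.3]
tool_rot: [0.0, 0.999, 0.045, 0.0]
contact_force: [0.2, -3.2, 5.4]
grip_width: 24.0
```

Emit:
move_arm([
  [0,-0.03,-0.006,0,0,0,15],
  [0,-0.06,-0.006,0,0,0,15],
  [0,-0.1,-0.006,0,0,0,15],
  [0,-0.1,-0.006,0,0,0,15],
])

```text
t: 11.5
position: [536.2, 138.0, 180.3]
tool_rot: [-0.0, 0.999, 0.045, -0.0]
contact_force: [0.8, -0.7, 3.5]
grip_width: 23.4
```

Emit:
move_arm([
  [0,-0.03,0,0,0,0,15],
  [0,-0.06,0,0,0,0,15],
  [0,-0.1,0,0,0,0,15],
  [0,-0.1,0,0,0,0,15],
])

```text
t: 11.9
position: [535.9, 141.9, 180.3]
tool_rot: [-0.0, 0.999, 0.045, -0.0]
contact_force: [-0.4, -0.3, 2.2]
grip_width: 23.8
```

Emit:
move_arm([
  [0,-0.03,0,0,0,0,15],
  [0,-0.06,0,0,0,0,15],
  [0,-0.1,0,0,0,0,15],
  [0,-0.1,0,0,0,0,15],
])

```text
t: 12.3
position: [535.6, 145.9, 180.3]
tool_rot: [-0.0, 0.999, 0.045, -0.0]
contact_force: [-0.8, -0.7, 1.0]
grip_width: 23.6
```

Emit:
move_arm([
  [0,-0.03,0.004,0,0,0,15],
  [0,-0.06,0.004,0,0,0,15],
  [0,-0.1,0.004,0,0,0,15],
  [0,-0.1,0.004,0,0,0,15],
])

```text
t: 12.7
position: [535.3, 149.8, 180.3]
tool_rot: [-0.0, 0.999, 0.045, 0.0]
contact_force: [-0.4, -0.6, 3.5]
grip_width: 23.7
```

Emit:
move_arm([
  [0,-0.03,0,0,0,0,15],
  [0,-0.06,0,0,0,0,15],
  [0,-0.1,0,0,0,0,15],
  [0,-0.1,0,0,0,0,15],
])

```text
t: 13.1
position: [534.7, 154.0, 180.1]
tool_rot: [-0.0, 0.999, 0.045, -0.0]
contact_force: [-0.6, -0.1, 0.1]
grip_width: 23.7
```

Emit:
move_arm([
  [0,-0.03,0,0,0,0,15],
  [0,-0.06,0,0,0,0,15],
  [0,-0.1,0,0,0,0,15],
  [0,-0.1,0,0,0,0,15],
])

```text
t: 13.5
position: [534.4, 157.9, 180.1]
tool_rot: [-0.0, 0.999, 0.045, -0.0]
contact_force: [1.0, -0.3, -0.7]
grip_width: 24.0
```

The contact force vanished from y≈154 onward. I probe down gently here.

Emit:
move_arm([
  [0,0,0.01,0,0,0,15],
  [0,0,0.02,0,0,0,15],
  [0,0,0.03,0,0,0,15],
  [0,0,0.03,0,0,0,15],
])

```text
t: 13.9
position: [534.6, 157.3, 178.9]
tool_rot: [0.0, 0.999, 0.045, -0.0]
contact_force: [0.7, 0.2, -1.2]
grip_width: 23.6
```

```bash
python3 st.py
```

```text
13.9 [534.57 157.34 178.94] [ 0.7   0.23 -1.16] [ 0.01  0.06 -0.02] 23.6
```

Free below the bar face, so this is the hole. Continue down in small steps.

Emit:
move_arm([
  [0,0,0.01,0,0,0,15],
  [0,0,0.02,0,0,0,15],
  [0,0,0.03,0,0,0,15],
  [0,0,0.03,0,0,0,15],
])

```text
t: 14.3
position: [534.6, 157.4, 177.8]
tool_rot: [0.0, 0.999, 0.045, 0.0]
contact_force: [0.3, -0.2, -0.8]
grip_width: 23.7
```

Emit:
move_arm([
  [0,0,0.01,0,0,0,15],
  [0,0,0.02,0,0,0,15],
  [0,0,0.03,0,0,0,15],
  [0,0,0.03,0,0,0,15],
])

```text
t: 14.7
position: [534.4, 157.5, 176.4]
tool_rot: [0.0, 0.999, 0.045, -0.0]
contact_force: [-0.5, 0.6, -0.9]
grip_width: 24.2
```

```bash
python3 st.py
```

```text
14.7 [534.35 157.5  176.45] [-0.47  0.56 -0.87] [0.19 0.45 0.01] 24.2
```

Emit:
move_arm([
  [0,0,0.01,0,0,0,15],
  [0,0,0.02,0,0,0,15],
  [0,0,0.03,0,0,0,15],
  [0,0,0.03,0,0,0,15],
])

```text
t: 15.1
position: [534.4, 157.5, 175.3]
tool_rot: [0.0, 0.999, 0.045, -0.0]
contact_force: [-2.9, 0.8, 0.0]
grip_width: 23.7
```

Emit:
move_arm([
  [0,0,0.01,0,0,0,15],
  [0,0,0.02,0,0,0,15],
  [0,0,0.03,0,0,0,15],
  [0,0,0.03,0,0,0,15],
])

```text
t: 15.5
position: [534.5, 157.4, 174.2]
tool_rot: [0.0, 0.999, 0.045, -0.0]
contact_force: [-3.2, 1.4, 0.2]
grip_width: 23.5
```

```bash
python3 st.py
```

```text
15.5 [534.49 157.43 174.16] [-3.22  1.37  0.21] [ 0.28  0.89 -0.  ] 23.5
```

The hole pushes the post towards -x, +y, so I comply and continue.

Emit:
move_arm([
  [-0.015,-0.007,0,0,0,0,15],
  [-0.015,-0.007,0,0,0,0,15],
  [-0.015,-0.007,0.015,0,0,0,15],
  [-0.015,-0.007,0.03,0,0,0,15],
  [-0.015,-0.007,0.03,0,0,0,15],
])

```text
t: 16.0
position: [534.1, 157.5, 173.0]
tool_rot: [0.0, 0.999, 0.045, 0.0]
contact_force: [-1.6, -0.3, -1.1]
grip_width: 23.7
```

```bash
python3 st.py
```

```text
16.0 [534.1  157.55 173.01] [-1.6  -0.26 -1.06] [0.14 0.33 0.01] 23.7
```

Emit:
move_arm([
  [-0.012,-0.002,0,0,0,0,15],
  [-0.012,-0.002,0.02,0,0,0,15],
  [-0.012,-0.002,0.04,0,0,0,15],
  [-0.012,-0.002,0.06,0,0,0,15],
  [-0.012,-0.002,0.06,0,0,0,15],
])

```text
t: 16.5
position: [533.5, 157.6, 170.5]
tool_rot: [0.0, 0.999, 0.045, -0.0]
contact_force: [0.2, -0.1, -0.2]
grip_width: 23.9
```

Emit:
move_arm([
  [0,0,0.02,0,0,0,15],
  [0,0,0.04,0,0,0,15],
  [0,0,0.06,0,0,0,15],
  [0,0,0.08,0,0,0,15],
  [0,0,0.08,0,0,0,15],
])

```text
t: 17.0
position: [533.4, 157.6, 167.3]
tool_rot: [0.0, 0.999, 0.045, -0.0]
contact_force: [-0.1, -0.7, -0.8]
grip_width: 23.7
```

```bash
python3 st.py
```

```text
17.0 [533.45 157.63 167.31] [-0.12 -0.67 -0.77] [-0.   -0.02 -0.02] 23.7
```

Emit:
move_arm([
  [0,0,0.03,0,0,0,15],
  [0,0,0.06,0,0,0,15],
  [0,0,0.09,0,0,0,15],
  [0,0,0.11,0,0,0,15],
  [0,0,0.11,0,0,0,15],
])

```text
t: 17.5
position: [533.4, 157.6, 162.9]
tool_rot: [0.0, 0.999, 0.045, -0.0]
contact_force: [0.1, -0.5, -1.5]
grip_width: 23.9
```

Emit:
move_arm([
  [0,0,0.03,0,0,0,15],
  [0,0,0.06,0,0,0,15],
  [0,0,0.09,0,0,0,15],
  [0,0,0.11,0,0,0,15],
  [0,0,0.11,0,0,0,15],
])

```text
t: 18.0
position: [533.4, 157.6, 158.5]
tool_rot: [0.0, 0.999, 0.045, -0.0]
contact_force: [0.2, -0.0, -1.6]
grip_width: 23.9
```

```bash
python3 st.py
```

```text
18.0 [533.44 157.61 158.48] [ 0.18 -0.02 -1.58] [-0.    0.04 -0.01] 23.9
```

Emit:
move_arm([
  [0,0,0.015,0,0,0,15],
  [0,0,0.03,0,0,0,15],
  [0,0,0.045,0,0,0,15],
  [0,0,0.06,0,0,0,15],
  [0,0,0.06,0,0,0,15],
])

```text
t: 18.5
position: [533.5, 157.6, 156.1]
tool_rot: [0.0, 0.999, 0.045, -0.0]
contact_force: [0.8, 0.3, -2.5]
grip_width: 24.0
```

Emit:
move_arm([
  [0,0,0.01,0,0,0,15],
  [0,0,0.02,0,0,0,15],
  [0,0,0.02,0,0,0,15],
  [0,0,0.02,0,0,0,15],
])

```text
t: 18.9
position: [533.5, 157.7, 155.5]
tool_rot: [0.0, 0.999, 0.045, 0.0]
contact_force: [0.1, -0.4, -1.5]
grip_width: 23.9
```

```bash
python3 st.py
```

```text
18.9 [533.52 157.68 155.46] [ 0.14 -0.44 -1.55] [ 0.01 -0.01  0.  ] 23.9
```

Emit:
move_arm([
  [0,0,0.01,0,0,0,15],
  [0,0,0.01,0,0,0,15],
  [0,0,0.01,0,0,0,15],
])

```text
t: 19.2
position: [533.6, 157.7, 155.3]
tool_rot: [0.0, 0.999, 0.045, 0.0]
contact_force: [-0.6, -0.4, 2.6]
grip_width: 24.0
```

Emit:
move_arm([
  [0,0,0.01,0,0,0,15],
  [0,0,0.01,0,0,0,15],
  [0,0,0.01,0,0,0,15],
])

```text
t: 19.5
position: [533.7, 157.7, 155.2]
tool_rot: [0.0, 0.999, 0.045, 0.0]
contact_force: [-2.1, -0.8, 5.6]
grip_width: 23.7
```

```bash
python3 st.py
```

```text
19.5 [533.73 157.73 155.24] [-2.05 -0.81  5.59] [-0.2   0.53  0.03] 23.7
```

Bottomed at tip z≈50, which is home. I relax the push, open and retreat.

Emit:
move_arm([
  [0,0,-0.015,0,0,0,15],
  [0,0,-0.015,0,0,0,15],
  [0,0,-0.015,0,0,0,26],
  [0,0,-0.015,0,0,0,34],
  [0,0,-0.015,0,0,0,44],
])

```text
t: 20.0
position: [533.4, 157.7, 155.1]
tool_rot: [0.0, 0.999, 0.045, -0.0]
contact_force: [-0.5, -0.5, -0.9]
grip_width: 35.1
```

Emit:
move_arm([
  [0,0,0,0,0,0,50],
  [0,0,0,0,0,0,50],
  [0,0,0,0,0,0,50],
  [0,0,0,0,0,0,50],
])

```text
t: 20.4
position: [533.5, 157.6, 155.2]
tool_rot: [0.0, 0.999, 0.045, -0.0]
contact_force: [-0.5, -0.1, -0.4]
grip_width: 49.3
```

```bash
python3 st.py
```

```text
20.4 [533.51 157.63 155.21] [-0.51 -0.15 -0.42] [ 0.    0.   -0.03] 49.3
```

Raise, then move back towards the robot so the cameras can see.

Emit:
move_arm([
  [0,0,-0.3,0,0,0,50],
  [0,0,-0.9,0,0,0,50],
  [0,0,-1.7,0,0,0,50],
  [0,0,-2.6,0,0,0,50],
  [0,0,-3.4,0,0,0,50],
])

```text
t: 20.9
position: [533.4, 157.9, 294.1]
tool_rot: [-0.0, 0.999, 0.045, 0.001]
contact_force: [0.0, -0.5, 0.5]
grip_width: 50.1
```

Emit:
move_arm([
  [-0.3,0.9,-0.2,0,0,0,50],
  [-0.8,2.0,-0.2,0,0,0,50],
  [-1.2,3.2,-0.2,0,0,0,50],
  [-1.6,4.3,-0.2,0,0,0,50],
  [-1.9,5.0,-0.2,0,0,0,50],
])

```text
t: 21.4
position: [474.7, -51.8, 300.4]
tool_rot: [0.001, 0.999, 0.043, 0.001]
contact_force: [0.4, 0.2, -0.1]
grip_width: 50.0
```

Emit:
move_arm([
  [0,0,0,0,0,0,50],
  [0,0,0,0,0,0,50],
])

```text
t: 21.6
position: [475.7, -48.3, 300.2]
tool_rot: [0.0, 0.999, 0.044, 0.001]
contact_force: [0.8, 1.1, 0.2]
grip_width: 50.1
```

```bash
python3 st.py; python3 - <<'E'
from h import *
it,w=cloud('top'); im,ws=cloud('side')
for n,W in(('top',w),('side',ws)):
    a=W.reshape(-1,3); a=a[(np.hypot(a[:,0]-534,a[:,1]-157.5)<30)&(a[:,2]>145)&(a[:,2]<200)]; t=a[a[:,2]>175]
    print(n,len(t),np.median(t,0).round(1),cv2.minAreaRect(t[:,:2].astype(np.float32)))
save('end',np.hstack([cv2.resize(it[180:330,180:330],(400,400)),cv2.resize(im[120:270,190:340],(400,400))]))
E
```

```text
21.6 [475.7  -48.31 300.16] [0.78 1.11 0.21] [ 0.07  0.01 -0.01] 50.1
top 97 [531.1 157.9 180.7] ((530.9934692382812, 157.82675170898438), (25.05025291442871, 23.418031692504883), 6.349600791931152)
side 0 [nan nan nan] ((0.0, 0.0), (0.0, 0.0), 0.0)
  return _methods._mean(a, axis=axis, dtype=dtype,
  ret = um.true_divide(
```

View pics/end.png

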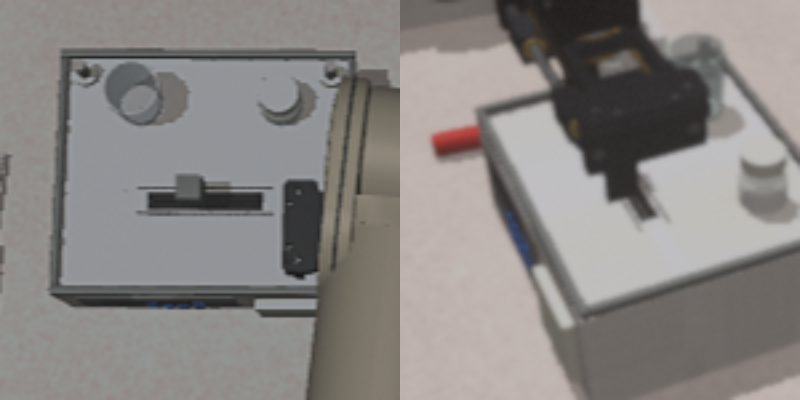

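The end picture shows the square head standing in the slot (crop 190,187). The top camera reads its top at z 180.7 mm, and fully home is 180. The beaker and jar have not moved and the gripper is clear, so I hand in.

```bash
python3 -c "
from rig import job; print(job.sign_off())"
```

```text
the job is handed in; nothing more can be done
None
```

The post is out of the rack and standing in the hidden socket, released, and I handed the job in at about 21.7 s.

- **Finding the socket:** I put the tip down through the slot to the bar and slid it along. The force vanished near y ≈ 154–158 mm in world coordinates. The opening pushed the post sideways with about 3 N, so I shifted it about 1 mm to follow.
- **Fully home:** the post bottomed with its tip at about 50 mm, as specified. The top camera then put the head's top at 180.7 mm, where 180 is nominal. It looks upright in the top picture.
- **Forces:** the readings went slightly over the 5 N guide. The push was about 6–7 N at most, on the bar and at the bottom, and I backed off both times.
- **Other objects:** the beaker and jar look unmoved in the final picture. I did not look again at the pin, flask, bottle and screwdriver at the end. The flask and bottle looked undisturbed just after the lift.
- **Disagreements:** the two cameras differed by about 3 mm in x; I went by the side view and by feel. In the last check the arm hid the post from the side camera, so only the top camera confirms the final height.

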